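# Load a slide carrier through the reader's sprung flaps

### The job

Set the slide carrier down in the open loading lane of the slide reader, pointed nose towards the flaps, and push it along the lane floor through the two sprung flaps until it is fully home against the stop in the covered bay. Let go and draw back so that both flaps close behind it, and leave the other things on the bench where they are.

Things in the scene. Friction and masses are not known exactly. Their poses are not given: they have to be found in the camera images.
- carrier: Slide carrier: loose black plastic block, 0.10 to 0.20 kg, 90 x 46 mm, 30 mm high, a glass slide on its flat top (white label at the tail), standing on the bench. Origin: centre of its underside; x runs lengthwise to the pointed nose, z up. Flat tail face at x = -45 mm; straight sides up to x = +27 mm, then a taper to a nose 16 mm wide at x = +45 mm.
- carrier_nose (a point): Middle of the carrier's nose tip: x = +45 mm, 15 mm above its underside.
- reader: Slide reader, fixed: a flat straight loading lane (aluminium floor 70 mm wide, 8 mm above the bench, from x = -120 mm on) that runs through two flaps at x = 0 into a low white box 160 mm wide (x = 65 to 185 mm). Origin: bench level, lane centre line, line of the closed flaps. x points along the lane into the box (the way to push), y to its left, z up.
- lane_open (a point): On the lane floor's centre line at reader x = -85 mm, in its open end: no side walls from x = -120 to -75 mm. Flared lead-ins at x = -75 to -50 mm (about 75 mm apart at the mouth), then side walls with 52 mm clear between them; tops of all these 34 mm above the bench. A carrier set down here stands with its nose between the lead-ins and walls.
- lane_home (a point): On the lane floor, reader x = 79 mm: where the carrier's origin is when it is home. Its nose then touches the stop face (reader x = 124 mm) and its tail is at x = 34 mm. The stop is rigid.
- cover_edge (a point): Middle of the near top edge of the box's clear cover: reader x = 65 mm, 60 mm above the bench (underside 52 mm). Between the flaps and this edge the lane is open above, so fingers pointing down can follow the carrier, between walls at least 52 mm apart; they cannot go under the cover.
- flap_left (a joint): Left (+y) flap angle, rad: 0 closed across the lane, grows as it swings inward (+x), at most 1.5. Steel leaf 26.5 mm long, 10 to 38 mm above the bench, upright hinge at y = +28 mm, shut by a spring. Pushing a carrier through takes about 3 to 8 N and opens it to about 1.4; let go half-way, it may be pushed back. It closes once the carrier's tail is past x = 27 mm and no finger is in the way.
- flap_right (a joint): The same for the right (-y) flap, hinged at y = -28 mm: 0 closed, grows as it swings inward.
- stain_bottle: Bystander: small amber bottle, 44 mm across, 85 mm high; origin at the centre of its underside.
- petri_dish: Bystander: flat round culture dish, amber with a clear lid, 94 mm across, 16 mm high; origin at the centre of its underside.
- slide_box: Bystander: closed wooden slide box, 80 x 110 mm, 35 mm high; origin at the centre of its underside.

How it is judged:
By the outcome, as a careful person would: the job done as asked, in the order asked, and still so for the second after the job is handed in, with the robot touching nothing.
It also fails if it takes over 48 s, if anything falls off the work surface, if the arm or the gripper's body presses on something with over 40 N, if the wrist force passes 120 N, or if a joint passes its speed limit or range.

### The arm

A 6-joint arm with a two-finger parallel gripper is mounted at the origin on the work surface. World frame = base frame: x ahead of the robot, y to its left, z up, the work surface at z = 0. Lengths are in m, angles in degrees, forces in N, time in s.
With the tool pointing down it reaches from about 0.3 to 0.75 m from the base axis. Payload 8.5 kg.
Tool frame: the origin (TCP) lies on the centre line of the jaws, within the pads' length; the fingertips stand 25 mm ahead of it and the grasp point (between the pads) lies 6 mm ahead of it; z points along the fingers, y is the line along which they close (so a half turn about z gives the same grasp; the last joint's range is limited). The gripper opens to 85 mm and grips with 20 to 120 N. Pads are 22 mm wide; open, the fingers measure 114 mm over their backs; the gripper's body (76 mm by 85 mm) begins 54 mm behind the grasp point. The pads swing forward as they close: fully open they stand 13 mm farther back than shut.
Start: joints at [64.67, 21.807, 74.336, -0, 83.858, -12.336], TCP at [0.124, 0.536, 0.256] pointing down, gripper open.
Joint ranges: [-178.18, 178.18], [-50.72, 133.34], [12.68, 142.11], [-81.47, 261.47], [9.98, 163.14], [-165.26, 165.26]. Speed limits (degrees/s): [136.94, 136.94, 180, 180, 180, 180].

### API

Orientations are given as a 3x3 rotation matrix whose columns are the frame's x, y, z axes.
In Python, from rig import telemetry, optics, env gives the robot as it stands.
- The arm moves only by the tool send_rows, never from a script. Its argument "deltas" is a list that holds one entry, the list of rows, each a list of 7 numbers: the shift along the tool's x, y, z in m, then the turn, a rotation vector about the tool's x, y, z in rad, then the opening, from -1 (shut) to 1 (fully open), so that 0 is half open. In form: [[[x, y, z, ax, ay, az, grip], ...]]. A call has 1 to 12 rows; each row shifts and turns the commanded pose from where the row before left it, along the tool's axes as they then stand; what a row does not reach is not made up. A row lasts 1/8 s, in which the tool goes at most 62.5 mm and 10.7 degrees, less where a joint would pass 70% of its speed; a pose out of reach is approached as far as the arm can. A call is refused whole if a number of a shift passes 0.0625 or a number of a turn 0.188, either way. A call with a gripper value outside its range is refused whole. The fingers move at their own pace and stop on an object; "squeeze" is the grip in N (left out, the last holds). Time passes only in rows, so rows that do not move let the fingers close. It gives the time, the measured TCP pose, the force, the opening and the grip force at its end, in the units of the state.
- telemetry.observe(): the state, without advancing time (a new reading comes with each control period).
- optics.get_image(name): name is "scene" or "top"; returns a dict with "image" (400x640x3 uint8, red, green, blue), "range_z" (400x640 float32, m along the optical axis (not along the pixel's ray), 0 where there is no reading), "K" (3x3 intrinsics, pixels), "rvec" (rotation vector, rad) and "tvec" (3), from world to camera coordinates, as OpenCV has them. Camera axes: x right, y down, z forward; pixel columns grow to the right and rows downward; lengths in m; the calibration is good to about 2 mm. A picture is of the moment at which its call begins.
- env.close_job(): hands the job in; it is judged then, once.
The state is a dict: "time_s": time; "q": joint angles; "qvel": joint speeds; "joint_efforts": joint torques, N m; "position": TCP position; "tool_rot": TCP orientation; "ft_force": force on the tool from outside, world axes, zero at the start; "wrist_torque": the same for the moment, N m; "grip_width": finger opening in m; "gripper_force": force on a finger pad.
Only numpy, scipy, OpenCV 4.12 (cv2) and the standard library are available. Lean on these libraries where they do the work, as an engineer would, in place of code of your own. Each camera call takes 0.05 s, during which the arm holds its last target. There are 200 camera calls.

## Working session

There is one attempt and no reset: what is moved stays moved. The work goes in short steps, Python scripts to look and compute and a tool call to move; the robot and the scene stay as the last step left them, time stands still between calls to the robot, and variables do not carry over. Pictures are saved under pics/ and viewed, at most 10 in all, crops included, and the job is handed in when it is done.

Besides the shell and the picture viewer there is one more tool, called after "Request:" by a JSON object that holds its "method" and its "body", one argument or row to a line. send_rows: Moves the arm, as the interface text tells. Its arguments: {"type":"object","properties":{"deltas":{"type":"array"},"squeeze":{"type":"number"}},"required":["deltas"]}

```bash
mkdir -p pics; ls; python3 - <<'E'
from rig import telemetry, optics
import cv2,numpy as np
for n in("top","scene"):
    d=optics.get_image(n); cv2.imwrite(f"pics/{n}0.png",d["image"][:,:,::-1]); np.savez(f"{n}0.npz",**d)
    R=cv2.Rodrigues(d["rvec"])[0]; print(n,-R.T@d["tvec"].ravel(),R.round(2).tolist(),d["K"].tolist())
s=telemetry.observe(); print(s)
E
```

```text
pics
top [0.49661884 0.03207496 1.54815966] [[0.0, -1.0, 0.01], [-1.0, -0.0, -0.06], [0.06, -0.01, -1.0]] [[450.0961943798337, 0.0, 319.54993126455935], [0.0, 450.0961943798337, 195.75712962805406], [0.0, 0.0, 1.0]]
scene [ 1.2626486  -0.51624678  1.1374837 ] [[0.61, 0.79, 0.01], [0.62, -0.47, -0.63], [-0.5, 0.39, -0.78]] [[488.56052257766214, 0.0, 311.9735936459041], [0.0, 488.56052257766214, 195.51147547761082], [0.0, 0.0, 1.0]]
{'time_s': 0.1, 'q': array([ 6.46719989e+01,  2.18370464e+01,  7.43788015e+01,  4.54739242e-04,
        8.38578415e+01, -1.23370738e+01]), 'qvel': array([-0.05214625,  0.02877144, -0.05168601,  0.03160072, -0.02235915,
       -0.03861169]), 'joint_efforts': array([ 3.26882371e-03, -4.49225450e+01, -2.31656188e+01, -9.76381421e-05,
        3.64523512e-03,  6.60937843e-06]), 'position': array([0.12355175, 0.53571104, 0.25578375]), 'tool_rot': array([[-9.74405403e-01,  2.24797243e-01, -5.57335155e-04],
       [ 2.24797756e-01,  9.74404754e-01, -1.15911594e-03],
       [ 2.82503957e-04, -1.25473652e-03, -9.99999173e-01]]), 'ft_force': array([ 0.27740844,  0.37193741, -0.34863937]), 'wrist_torque': array([-0.01368485, -0.0036801 , -0.05311408]), 'gripper_force': 0.0, 'grip_width': 0.08523294897596553}
```

View pics/top0.png

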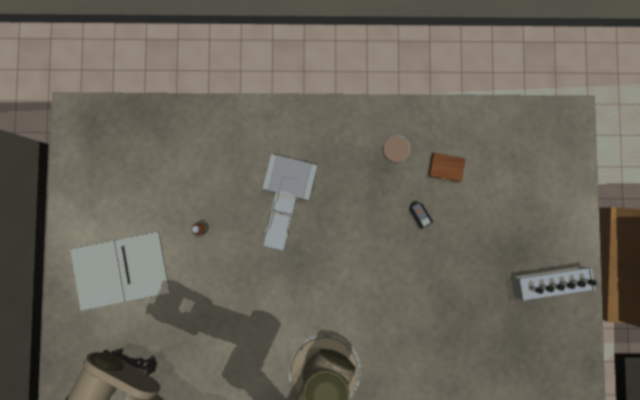

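View pics/scene0.png

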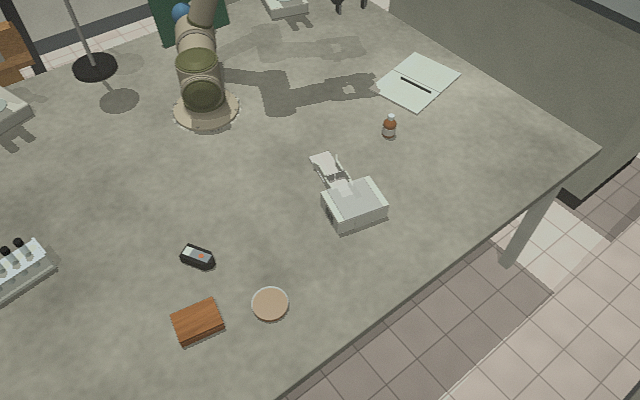

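The top view shows the reader lane running from (275,247) up to the box at (290,177), and the carrier at (420,214). In the scene view the carrier is at (197,256) and the reader at (350,195). Next I'll zoom in on both.

```bash
python3 - <<'E'
import cv2,numpy as np
t=cv2.imread("pics/top0.png");s=cv2.imread("pics/scene0.png")
f=lambda i,x,y,w,h:cv2.resize(i[y:y+h,x:x+w],(400,300),interpolation=cv2.INTER_CUBIC)
a=np.vstack([np.hstack([f(t,390,190,60,45),f(t,220,150,140,105)]),np.hstack([f(s,170,234,60,45),f(s,290,140,140,105)])])
cv2.imwrite("pics/c1.png",cv2.convertScaleAbs(a,alpha=1.3))
E
```

```text
(no output)
```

View pics/c1.png

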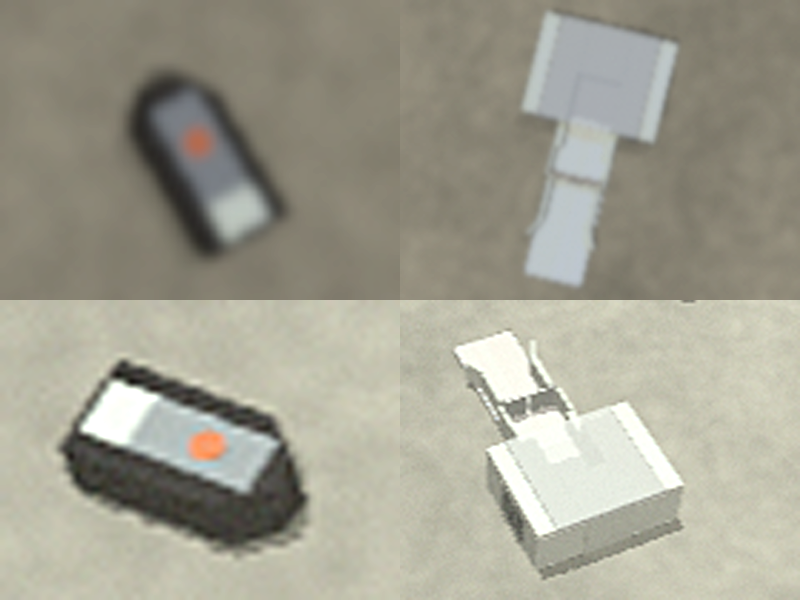

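The zoom shows the carrier's nose pointing up-left in the top view, with the white label at the tail (crop (238,215), about pixel (426,222)). The lane is bottom-left of the box, with the flaps at about pixel (283,213). Next I'll measure both using depth and colour.

```bash
cat > h.py <<'E'
import numpy as np,cv2
def load(n):
    d=dict(np.load(n,allow_pickle=True)); d["R"]=cv2.Rodrigues(d["rvec"])[0]; d["t"]=d["tvec"].ravel(); return d
def cloud(d):
    v,u=np.mgrid[:400,:640]; z=d["range_z"]
    p=np.stack([u,v,np.ones_like(u)],-1)@np.linalg.inv(d["K"]).T*z[...,None]
    return (p-d["t"])@d["R"]
def ray(d,uv,h):
    uv=np.atleast_2d(uv).astype(float); r=np.c_[uv,np.ones(len(uv))]@np.linalg.inv(d["K"]).T@d["R"]
    c=-d["R"].T@d["t"]; return c+r*((h-c[2])/r[:,2])[:,None]
def biggest(m):
    n,l,s,c=cv2.connectedComponentsWithStats(m.astype(np.uint8)); i=1+s[1:,4].argmax(); return l==i
def rect(xy):
    c,wh,a=cv2.minAreaRect((xy*1000).astype(np.float32)); return np.round(c,1),np.round(wh,1),round(a,1)
E
python3 - <<'E'
from h import *
for n,rc,rr in(("top0.npz",(395,195,445,235),(225,145,345,260)),("scene0.npz",(172,235,222,275),(300,140,400,240))):
    d=load(n);P=cloud(d);im=d["image"].astype(int)
    def win(r): m=np.zeros((400,640),bool); m[r[1]:r[3],r[0]:r[2]]=1; return m
    W=win(rc)
    bench=P[W&(P[...,2]<.008)][:,2]; print(n,"bench z",np.median(bench),bench.std())
    m=biggest(W&(P[...,2]>.02)); q=P[m]; print("carrier n",m.sum(),"z",np.percentile(q[:,2],[5,50,95]).round(4),rect(q[:,:2]))
    uv=np.argwhere(m)[:,::-1]; w=ray(d,uv,.03)[:,:2]; print(" on plane",rect(w),"centroid",w.mean(0).round(4),"area cm2",len(w))
    # whole dark or slide mask by colour
    lab=biggest(W&(im.min(-1)>(150 if n[0]=='t' else 200))); print(" label",ray(d,np.argwhere(lab)[:,::-1],.031)[:,:2].mean(0).round(4),lab.sum())
    W=win(rr); m=biggest(W&(P[...,2]>.045)); q=P[m]; print("box n",m.sum(),"z",np.percentile(q[:,2],[5,50,95]).round(4),rect(q[:,:2]),q.mean(0).round(4))
    m2=W&(P[...,2]>.004)&(P[...,2]<.014); m2=biggest(m2); q=P[m2]; print("lane",m2.sum(),rect(q[:,:2]),q.mean(0).round(4))
E
```

```text
top0.npz bench z -0.00014198792562202344 0.0034033194707623108
carrier n 353 z [0.0239 0.03   0.0366] (array([ 532.9, -167.8]), array([396.7,  87.6]), 87.8)
 on plane (array([ 528.9, -321. ]), array([91.7, 52.2]), 29.8) centroid [ 0.5274 -0.3246] area cm2 353Traceback (most recent call last):
  File "<stdin>", line 10, in <module>
  File "h.py", line 12, in biggest
    n,l,s,c=cv2.connectedComponentsWithStats(m.astype(np.uint8)); i=1+s[1:,4].argmax(); return l==i
                                                                      ~~~~~~~~~~~~~~^^
ValueError: attempt to get argmax of an empty sequence
```

```bash
cat >> h.py <<'E'
S=8
def up(im,r): # crop upscaled
    return cv2.resize(im[r[1]:r[3],r[0]:r[2]],None,fx=S,fy=S,interpolation=cv2.INTER_CUBIC)
def back(p,r): return (np.asarray(p,float)+.5)/S-.5+np.array(r[:2])
def cnt(m,r):
    c=max(cv2.findContours(m.astype(np.uint8),cv2.RETR_EXTERNAL,cv2.CHAIN_APPROX_NONE)[0],key=cv2.contourArea); return back(c[:,0],r),c
E
python3 - <<'E'
from h import *
vis=[]
for n,rc,rr in(("top0.npz",(395,195,445,235),(225,145,345,260)),("scene0.npz",(172,235,222,275),(300,140,400,240))):
    d=load(n);im=d["image"]
    u=up(im,rc).astype(int);g=u.max(-1);bg=np.median(np.r_[g[0],g[-1]]);print(n,"bg",bg,g.min(),g.max())
    dark=g<(bg+g.min())/2
    dark=cv2.morphologyEx(dark.astype(np.uint8),cv2.MORPH_CLOSE,np.ones((5,5)))
    c,k=cnt(dark,rc); 
    ap=cv2.approxPolyDP(cv2.convexHull(k),10,True)[:,0]; pp=back(ap,rc)
    for h in(.03,0): print(" carrier poly z",h,(ray(d,pp,h)[:,:2]*1000).round(1).tolist(),rect(ray(d,c,h)[:,:2]))
    # slide: bright inside hull
    ins=np.zeros(g.shape,np.uint8);cv2.drawContours(ins,[cv2.convexHull(k)],0,1,-1);ins=cv2.erode(ins,np.ones((9,9)))
    lo=g[ins>0].min(); sl=(g>(lo+np.median(g[(g>80)&(ins>0)]))/2)&(ins>0)
    c,_=cnt(sl,rc); print(" slide",rect(ray(d,c,.031)[:,:2]))
    wl=(u.min(-1)>(u.min(-1)[ins>0].max()+110)/2)&(ins>0); c,_=cnt(wl,rc); print(" label",rect(ray(d,c,.031)[:,:2]))
    u=up(im,rr).astype(int); b=u[...,2] if n[0]=='t' else u.min(-1)
    bg=np.median(b[:20]);hi=np.percentile(b,90);print(" reader bg",bg,hi)
    m=b>(bg+hi)/2; c,k=cnt(m,rr); ap=cv2.approxPolyDP(k,12,True)[:,0];pp=back(ap,rr)
    o=up(im,rr).copy();cv2.drawContours(o,[k],-1,(255,0,0),1)
    for i,p in enumerate(ap):cv2.putText(o,str(i),tuple(int(x) for x in p),0,1,(255,0,255),2)
    vis.append(cv2.resize(o,(400,390)))
    for i,p in enumerate(pp):print(i,p.round(1),*[(ray(d,p,h)[0,:2]*1000).round(0).tolist() for h in(.008,.034,.06)])
cv2.imwrite("pics/v2.png",np.hstack(vis)[...,::-1])
E
```

```text
top0.npz bg 103.0 31 153
 carrier poly z 0.03 [[570.7, -300.2], [566.0, -317.9], [484.6, -332.2], [480.0, -328.4], [484.2, -316.2], [540.6, -285.5], [562.2, -289.9]] (array([ 524.1, -306.8]), array([94.5, 36.4]), 10.0)
 carrier poly z 0 [[572.1, -306.7], [567.4, -324.8], [484.4, -339.4], [479.7, -335.5], [483.9, -323.0], [541.5, -291.7], [563.5, -296.3]] (array([ 524.7, -313.5]), array([96.4, 37.1]), 10.0)
 slide (array([ 524.8, -312.3]), array([77.6, 21.3]), 10.0)
 label (array([ 501.9, -327.1]), array([0., 0.]), 0.0)
 reader bg 91.0 137.0
0 [271.4 153.6] [734.0, 183.0] [730.0, 180.0] [726.0, 177.0]
1 [262.2 186.9] [619.0, 213.0] [617.0, 210.0] [615.0, 207.0]
2 [275.6 192.3] [601.0, 167.0] [599.0, 165.0] [597.0, 163.0]
3 [271.6 207.6] [548.0, 181.0] [547.0, 178.0] [546.0, 176.0]
4 [276.8 211.3] [535.0, 163.0] [535.0, 160.0] [534.0, 158.0]
5 [271.7 211.1] [536.0, 180.0] [536.0, 178.0] [535.0, 175.0]
6 [264.8 229.8] [472.0, 203.0] [473.0, 200.0] [473.0, 197.0]
7 [263.1 243.8] [425.0, 208.0] [426.0, 205.0] [427.0, 202.0]
8 [264.4 245.9] [418.0, 204.0] [419.0, 201.0] [420.0, 198.0]
9 [2
[... 1432 characters left out ...]
 169.0] [565.0, 153.0] [581.0, 137.0]
6 [335.8 179.9] [538.0, 145.0] [555.0, 130.0] [571.0, 115.0]
7 [334.2 178.2] [530.0, 145.0] [546.0, 130.0] [563.0, 115.0]
8 [334.8 180.2] [537.0, 142.0] [554.0, 127.0] [570.0, 112.0]
9 [331.2 182.6] [538.0, 127.0] [554.0, 112.0] [571.0, 97.0]
10 [325.8 179.6] [518.0, 122.0] [536.0, 107.0] [553.0, 92.0]
11 [330.8 187.2] [551.0, 115.0] [568.0, 100.0] [584.0, 86.0]
12 [327.3 190.7] [556.0, 98.0] [572.0, 83.0] [588.0, 69.0]
13 [324.8 189.6] [548.0, 94.0] [564.0, 80.0] [581.0, 66.0]
14 [319.7 191.9] [546.0, 76.0] [562.0, 63.0] [579.0, 49.0]
15 [338.2 221.9] [665.0, 50.0] [679.0, 37.0] [692.0, 24.0]
16 [388.8 204.1] [705.0, 210.0] [717.0, 193.0] [730.0, 177.0]
```

View pics/v2.png

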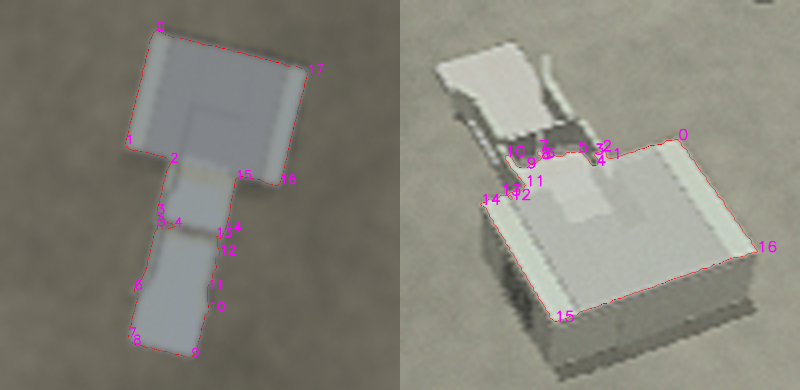

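The overlay shows the box corners agreeing between the two views: front edge (615,206) to (578,51) mm, lane end middle (412,174), yaw about -14°. The carrier mask was partial, so I'll redo that.

```bash
cat >h2.py <<'E'
from h import *
def carrier(d,rc,tag,o=None):
    u=up(d["image"],rc).astype(int); bg=np.median(np.r_[u[:16].reshape(-1,3),u[-16:].reshape(-1,3)],axis=0)
    dv=u-bg; ch=dv-dv.mean(-1,keepdims=True)
    m=((dv.mean(-1)<-28)|(np.abs(ch).max(-1)>9)|(dv.mean(-1)>35)).astype(np.uint8)
    m=cv2.morphologyEx(m,cv2.MORPH_OPEN,np.ones((9,9))); c,k=cnt(m,rc); hull=cv2.convexHull(k)
    ins=np.zeros(m.shape,np.uint8);cv2.drawContours(ins,[hull],0,1,-1)
    g=u.max(-1); sm=((g>(62 if tag=='t' else 110))&(cv2.erode(ins,np.ones((25,25)))>0)); cs,ks=cnt(sm,rc)
    lm=((u.min(-1)>(115 if tag=='t' else 200))&(cv2.erode(ins,np.ones((25,25)))>0)); cl,kl=cnt(lm,rc)
    ap=cv2.approxPolyDP(hull,12,True)[:,0]
    for i,p in enumerate(back(ap,rc)): print(i,*[(ray(d,p,h)[0,:2]*1000).round(1).tolist() for h in(0,.03)])
    print("slide",rect(ray(d,cs,.031)[:,:2]),"label",rect(ray(d,cl,.031)[:,:2]))
    o=up(d["image"],rc).copy();cv2.drawContours(o,[ap[:,None]],-1,(255,0,0),1);cv2.drawContours(o,[ks],-1,(0,255,0),1);cv2.drawContours(o,[kl],-1,(255,255,0),1)
    for i,p in enumerate(ap):cv2.putText(o,str(i),tuple(int(x) for x in p),0,.7,(255,0,255),2)
    return o
E
python3 - <<'E'
from h2 import *
a=carrier(load("top0.npz"),(395,195,445,235),'t'); b=carrier(load("scene0.npz"),(172,235,222,275),'s')
cv2.imwrite("pics/v3.png",np.hstack([a,b])[...,::-1])
E
```

```text
0 [573.4, -307.2] [571.9, -300.6]
1 [561.0, -339.9] [559.7, -332.7]
2 [506.4, -371.6] [506.2, -363.8]
3 [478.8, -335.5] [479.2, -328.4]
4 [483.1, -322.6] [483.3, -315.7]
5 [541.5, -290.9] [540.6, -284.6]
6 [564.3, -295.8] [563.0, -289.5]
slide (array([ 528.2, -325. ]), array([74.8, 32.6]), 29.8) label (array([ 504.1, -339.1]), array([18., 24.]), 31.5)
0 [484.3, -363.6] [504.8, -367.7]
1 [464.9, -321.4] [485.9, -326.6]
2 [525.3, -287.0] [544.7, -293.1]
3 [555.3, -290.9] [574.0, -296.8]
4 [577.4, -302.3] [595.5, -308.0]
5 [580.9, -314.3] [598.9, -319.6]
6 [566.4, -337.8] [584.7, -342.5]
7 [511.9, -367.0] [531.7, -370.9]
slide (array([ 531.2, -327.3]), array([75. , 27.9]), 30.5) label (array([ 510.7, -350.3]), array([16.8,  9. ]), 10.9)
```

View pics/v3.png

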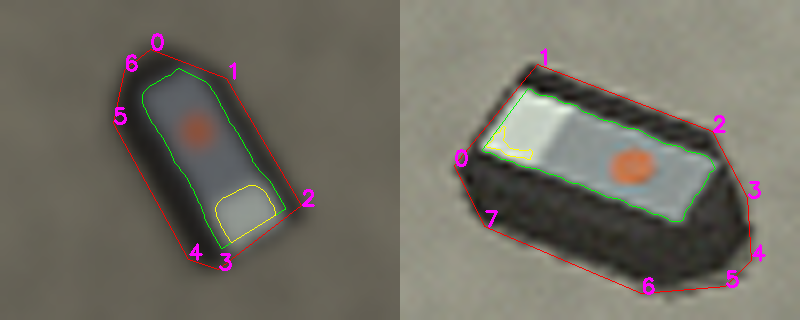

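The top and scene outlines agree: carrier origin about (533,-325) mm, yaw about 30°, width 46. Moving over it now.

Request:
{"method": "send_rows", "body": {
  "deltas": [
    [[-0.0289,-0.038,0.005,0,0,0,1],[-0.0289,-0.038,0.005,0,0,0,1],[-0.0289,-0.038,0.005,0,0,0,1],[-0.0289,-0.038,0.005,0,0,0,1],[-0.0289,-0.038,0.005,0,0,0,1],[-0.0289,-0.038,0.005,0,0,0,1],[-0.0289,-0.038,0.005,0,0,0,1],[-0.0289,-0.038,0.005,0,0,0,1],[-0.0289,-0.038,0.005,0,0,0,1],[-0.0289,-0.038,0.005,0,0,0,1],[-0.0289,-0.038,0.005,0,0,0,1],[-0.0289,-0.038,0.005,0,0,0,1]]
  ],
  "squeeze": 60
}}

```text
time_s: 1.6
position: [0.3593, 0.012, 0.1961]
tool_rot: [[-0.974, 0.225, 0.0], [0.225, 0.974, 0.0], [-0.0, 0.0, -1.0]]
ft_force: [0.2, -0.0, 0.1]
grip_width: 0.0858
gripper_force: 0.0
```

Request:
{"method": "send_rows", "body": {
  "deltas": [
    [[-0.0289,-0.038,0.005,0,0,0,1],[-0.0289,-0.038,0.005,0,0,0,1],[-0.0289,-0.038,0.005,0,0,0,1],[-0.0289,-0.038,0.005,0,0,0,1],[-0.0289,-0.038,0.005,0,0,0,1],[-0.0289,-0.038,0.005,0,0,0,1],[-0.0289,-0.038,0.005,0,0,0,1],[-0.0289,-0.038,0.005,0,0,0,1],[0,0,0,0,0,0.184,1],[0,0,0,0,0,0.184,1],[0,0,0,0,0,0.184,1]]
  ]
}}

```text
time_s: 2.98
position: [0.5158, -0.3346, 0.1558]
tool_rot: [[-0.707, 0.707, -0.001], [0.707, 0.707, 0.001], [0.001, -0.0, -1.0]]
ft_force: [-0.4, -0.5, 1.0]
grip_width: 0.0853
gripper_force: 0.0
```

Request:
{"method": "send_rows", "body": {
  "deltas": [
    [[0,0,0,0,0,0.184,1],[0,0,0,0,0,0.184,1],[0,0,0,0,0,0.184,1],[0,0,0,0,0,0.184,1],[0,0,0,0,0,0.184,1],[0,0,0,0,0,0.184,1],[0,0,0,0,0,0.184,1],[0,0,0,0,0,0.184,1],[0,0,0,0,0,0.184,1],[0,0,0,0,0,0.184,1],[0,0,0,0,0,0,1],[0,0,0,0,0,0,1]]
  ]
}}

```text
time_s: 4.47
position: [0.5159, -0.3345, 0.1561]
tool_rot: [[0.865, 0.502, -0.0], [0.502, -0.865, 0.0], [-0.0, -0.0, -1.0]]
ft_force: [-0.2, -0.2, 0.5]
grip_width: 0.0853
gripper_force: 0.0
```

```bash
cat > go.py <<'E'
import sys,numpy as np
from rig import telemetry
s=telemetry.observe();R=s["tool_rot"];p=s["position"]
print("t",round(s["time_s"],2),"p",p.round(4),"yaw",np.degrees(np.arctan2(R[1,0],R[0,0])).round(2),"zax",R[:,2].round(4),"f",s["ft_force"].round(1),"w",round(s["grip_width"],4),"q6",s["q"][5].round(1))
if len(sys.argv)>3:
    print("tool delta",(R.T@(np.array([float(a) for a in sys.argv[1:4]])-p)).round(4))
E
python3 go.py .5154 -.3346 .15
python3 - <<'E'
from rig import optics
import cv2,numpy as np
a=[]
for n,r in(("top",(385,185,465,245)),("scene",(150,190,270,280))):
    d=optics.get_image(n);a.append(cv2.resize(d["image"][r[1]:r[3],r[0]:r[2]],(400,300),interpolation=cv2.INTER_CUBIC))
cv2.imwrite("pics/v4.png",np.hstack(a)[...,::-1])
E
```

```text
t 4.47 p [ 0.5159 -0.3345  0.1561] yaw 30.16 zax [-3.e-04  3.e-04 -1.e+00] f [-0.2 -0.2  0.5] w 0.0853 q6 15.9
tool delta [-0.0005 -0.0002  0.0061]
```

View pics/v4.png

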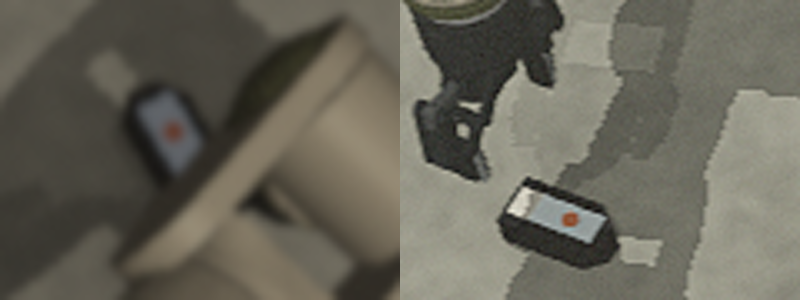

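The view shows the open jaws above the carrier with a finger on each side (scene crop (450,150) and (540,60)). The carrier hasn't moved. I'll lower and grip.

Request:
{"method": "send_rows", "body": {
  "deltas": [
    [[0,0,0.025,0,0,0,1],[0,0,0.025,0,0,0,1],[0,0,0.025,0,0,0,1],[0,0,0.02,0,0,0,1],[0,0,0.01,0,0,0,1],[0,0,0.01,0,0,0,1],[0,0,0,0,0,0,1]]
  ]
}}

```text
time_s: 5.45
position: [0.5159, -0.3345, 0.041]
tool_rot: [[0.866, 0.5, -0.0], [0.5, -0.866, 0.0], [-0.0, -0.001, -1.0]]
ft_force: [0.3, -0.2, 1.2]
grip_width: 0.0851
gripper_force: 0.0
```

Request:
{"method": "send_rows", "body": {
  "deltas": [
    [[0,0,0,0,0,0,-1],[0,0,0,0,0,0,-1],[0,0,0,0,0,0,-1],[0,0,0,0,0,0,-1],[0,0,0,0,0,0,-1],[0,0,0,0,0,0,-1],[0,0,0,0,0,0,-1]]
  ],
  "squeeze": 50
}}

```text
time_s: 6.32
position: [0.5162, -0.3349, 0.0421]
tool_rot: [[0.866, 0.499, 0.001], [0.499, -0.866, -0.001], [0.0, 0.001, -1.0]]
ft_force: [-0.4, -0.1, 6.3]
grip_width: 0.0443
gripper_force: 52.1
```

```bash
python3 go.py
python3 - <<'E'
from rig import optics
import cv2,numpy as np
d=optics.get_image("scene");np.savez("s5.npz",**d);r=(150,210,250,285);cv2.imwrite("pics/v5.png",cv2.resize(d["image"][r[1]:r[3],r[0]:r[2]],(800,600),interpolation=cv2.INTER_CUBIC)[...,::-1])
E
```

```text
t 6.33 p [ 0.5162 -0.3349  0.0421] yaw 29.96 zax [ 0.001 -0.001 -1.   ] f [-0.4 -0.1  6.3] w 0.0443 q6 16.1
```

View pics/v5.png

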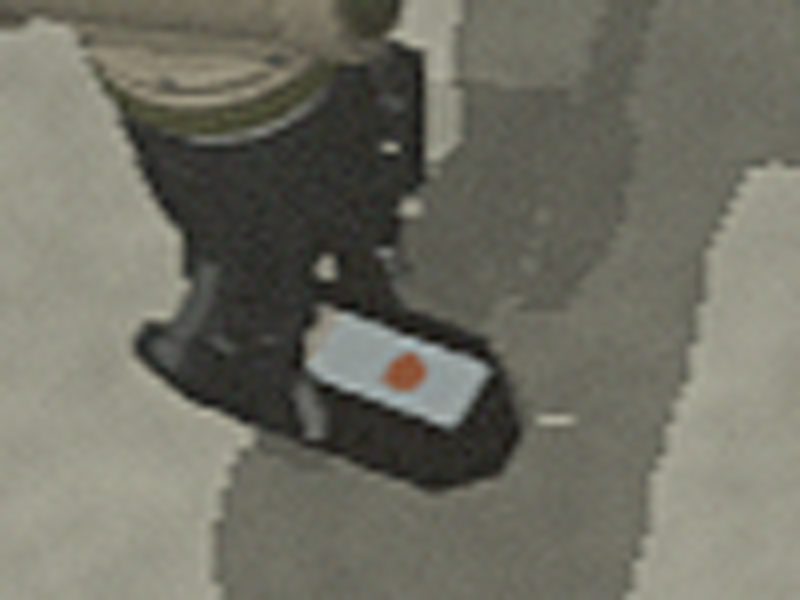

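The view shows the carrier held between the pads, with the right pad tip at crop (310,435) by its lower edge. I'll lift it and refine the lane axis.

Request:
{"method": "send_rows", "body": {
  "deltas": [
    [[0,0,-0.01,0,0,0,-1],[0,0,-0.03,0,0,0,-1],[0,0,-0.03,0,0,0,-1],[0,0,-0.03,0,0,0,-1],[0,0,0,0,0,0,-1]]
  ]
}}

```text
time_s: 7.0
position: [0.5166, -0.3351, 0.1436]
tool_rot: [[0.866, 0.499, 0.003], [0.499, -0.866, -0.003], [0.001, 0.004, -1.0]]
ft_force: [-0.7, 0.6, -1.0]
grip_width: 0.0445
gripper_force: 51.5
```

```bash
python3 go.py; python3 - <<'E'
from h import *
d=load("scene0.npz");r=(300,140,345,190);u=up(d["image"],r).astype(int).min(-1)
m=u>185; n,l,s,c=cv2.connectedComponentsWithStats(m.astype(np.uint8)); 
for i in np.argsort(-s[1:,4])[:2]+1:
    k=max(cv2.findContours((l==i).astype(np.uint8),0,1)[0],key=cv2.contourArea);ap=cv2.approxPolyDP(k,8,True)[:,0]
    print("scene comp",s[i].tolist())
    for p in back(ap,r):print("  ",p.round(1),(ray(d,p,.008)[0,:2]*1000).round(1))
th=np.radians(-14);ax=np.array([np.cos(th),np.sin(th)]);nn=np.array([-ax[1],ax[0]]);O=np.array([530.7,145.])
d=load("top0.npz");r=(225,145,345,260);u=up(d["image"],r).astype(int)[...,2];b=cv2.GaussianBlur(u.astype(np.float32),(0,0),3)
v,uu=np.mgrid[:b.shape[0],:b.shape[1]];W=ray(d,back(np.c_[uu.ravel(),v.ravel()],r),.008)[:,:2]*1000-O
X=W@ax;Y=W@nn;B=b.ravel()
for a in range(-116,-75,8):
    k=(abs(X-a)<3); row=[]
    yb=np.arange(-60,61,1.); pr=np.array([B[k&(abs(Y-y)<1)].mean() for y in yb]); g=np.gradient(pr)
    print("top x",a,"edges y",yb[g[:60].argmax()],yb[60+g[60:].argmin()])
k=abs(Y)<20; xb=np.arange(-150,-90,1.); pr=np.array([B[k&(abs(X-x)<1)].mean() for x in xb]);print("end x",xb[np.gradient(pr).argmax()])
E
```

```text
t 7.0 p [ 0.5166 -0.3351  0.1436] yaw 29.96 zax [ 0.0033 -0.0032 -1.    ] f [-0.7  0.6 -1. ] w 0.0445 q6 16.1
scene comp [78, 90, 223, 194, 15021]
   [309.9 155.9] [410.1 143.1]
   [309.3 157.6] [414.6 137.2]
   [311.4 161.2] [431.1 133. ]
   [319.9 164.9] [459.9 144.6]
   [319.1 165.9] [461.6 139.8]
   [324.1 173.9] [497.2 131.5]
   [327.8 174.9] [507.4 138.2]
   [327.7 173.3] [501.9 142.1]
   [330.6 174.1] [509.7 147.2]
   [330.6 172.3] [504.1 151.8]
   [337.1 171.7] [514.2 169.5]
   [333.8 164.9] [486.1 179.3]
   [333.8 160.4] [471.1 191.5]
   [327.9 151.1] [427.8 202.4]
scene comp [213, 314, 147, 86, 7590]
   [344.4 189.4] [583.  141.8]
   [344.4 178.8] [550.4 169. ]
   [331.1 182.9] [538.7 125.8]
   [326.2 179.8] [519.9 121.8]
   [331.3 186.6] [550.4 117.4]
   [331.1 188.4] [555.6 112.1]
   [336.3 187.6] [562.5 126.9]
   [338.1 189.4] [571.4 126.5]
top x -116 edges y -35.0 35.0
top x -108 edges y -34.0 35.0
top x -100 edges y -34.0 36.0
top x -92 edges y -34.0 36.0
top x -84 edges y -34.0 36.0
top x -76 edges y -35.0 34.0
end x -123.0
```

Request:
{"method": "send_rows", "body": {
  "deltas": [
    [[0.0148,-0.0401,0,0,0,0,-1],[0.0148,-0.0401,0,0,0,0,-1],[0.0148,-0.0401,0,0,0,0,-1],[0.0148,-0.0401,0,0,0,0,-1],[0.0148,-0.0401,0,0,0,0,-1],[0.0148,-0.0401,0,0,0,0,-1],[0.0148,-0.0401,0,0,0,0,-1],[0.0148,-0.0401,0,0,0,0,-1],[0.0148,-0.0401,0,0,0,0,-1],[0.0148,-0.0401,0,0,0,0,-1],[0.0148,-0.0401,0,0,0,0,-1],[0.0148,-0.0401,0,0,0,0,-1]]
  ]
}}

```text
time_s: 8.5
position: [0.4286, 0.1722, 0.1404]
tool_rot: [[0.866, 0.499, -0.002], [0.499, -0.866, -0.0], [-0.002, -0.001, -1.0]]
ft_force: [1.3, 1.1, -1.2]
grip_width: 0.0444
gripper_force: 51.5
```

Request:
{"method": "send_rows", "body": {
  "deltas": [
    [[0,0,0,0,0,0.1536,-1],[0,0,0,0,0,0.1536,-1],[0,0,0,0,0,0.1536,-1],[0,0,0,0,0,0.1536,-1],[0,0,0,0,0,0.1536,-1],[0,0,0,0,0,0,-1],[0,0,0,0,0,0,-1]]
  ]
}}

```text
time_s: 9.38
position: [0.4293, 0.1709, 0.1409]
tool_rot: [[0.971, -0.24, -0.001], [-0.24, -0.971, -0.0], [-0.001, 0.0, -1.0]]
ft_force: [0.2, -0.8, -0.9]
grip_width: 0.0446
gripper_force: 51.6
```

```bash
python3 go.py .4294 .1703 .070
python3 - <<'E'
from rig import optics
import cv2,numpy as np
a=[]
for n,r in(("top",(230,170,330,270)),("scene",(270,100,370,200))):
    d=optics.get_image(n);np.savez(n+"6.npz",**d);a.append(cv2.resize(d["image"][r[1]:r[3],r[0]:r[2]],(400,400),interpolation=cv2.INTER_CUBIC))
cv2.imwrite("pics/v6.png",np.hstack(a)[...,::-1])
E
```

```text
t 9.38 p [0.4293 0.1709 0.1409] yaw -13.88 zax [-1.e-03 -1.e-04 -1.e+00] f [ 0.2 -0.8 -0.9] w 0.0446 q6 110.9
tool delta [0.0003 0.0006 0.0709]
```

View pics/v6.png

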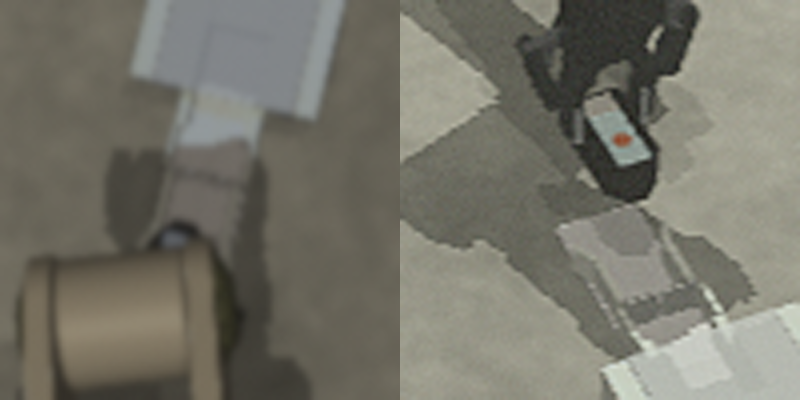

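The carrier is held upright and level, nose towards the flaps, lined up over the open lane end (top crop (180,235), nose in the scene crop at (630,200)). I'll lower it gently.

Request:
{"method": "send_rows", "body": {
  "deltas": [
    [[0,0.0006,0.025,0,0,0,-1],[0,0,0.025,0,0,0,-1],[0,0,0.02,0,0,0,-1],[0,0,0.01,0,0,0,-1],[0,0,0.004,0,0,0,-1],[0,0,0.002,0,0,0,-1],[0,0,0,0,0,0,-1]]
  ]
}}

```text
time_s: 10.35
position: [0.4296, 0.1704, 0.0557]
tool_rot: [[0.97, -0.243, 0.001], [-0.243, -0.97, 0.0], [0.001, -0.0, -1.0]]
ft_force: [-0.4, 0.5, -0.9]
grip_width: 0.0448
gripper_force: 51.6
```

Request:
{"method": "send_rows", "body": {
  "deltas": [
    [[0,0,0.002,0,0,0,-1],[0,0,0.002,0,0,0,-1],[0,0,0,0,0,0,-1]]
  ]
}}

```text
time_s: 10.72
position: [0.4294, 0.1704, 0.0512]
tool_rot: [[0.97, -0.243, -0.0], [-0.243, -0.97, -0.0], [-0.0, 0.0, -1.0]]
ft_force: [0.0, 0.3, -0.8]
grip_width: 0.0445
gripper_force: 51.6
```

Request:
{"method": "send_rows", "body": {
  "deltas": [
    [[0,0,0.001,0,0,0,-1],[0,0,0.001,0,0,0,-1],[0,0,0,0,0,0,-1]]
  ]
}}

```text
time_s: 11.1
position: [0.4295, 0.1704, 0.0501]
tool_rot: [[0.97, -0.243, 0.001], [-0.243, -0.97, -0.0], [0.001, -0.0, -1.0]]
ft_force: [-3.3, -1.1, 10.2]
grip_width: 0.0444
gripper_force: 52.8
```

Contact at z = 0.050, as expected for the lane floor. Now release, raise, move back and close.

Request:
{"method": "send_rows", "body": {
  "deltas": [
    [[0,0,0,0,0,0,1],[0,0,0,0,0,0,1],[0,0,0,0,0,0,1],[0,0,0,0,0,0,1],[0,0,-0.02,0,0,0,1],[0,0,-0.03,0,0,0,1],[0,0,-0.03,0,0,0,1],[-0.03,0,0,0,0,0,1],[-0.03,0,0,0,0,0,-1],[0,0,0,0,0,0,-1],[0,0,0,0,0,0,-1],[0,0,0,0,0,0,-1]]
  ]
}}

```text
time_s: 12.6
position: [0.372, 0.1848, 0.1293]
tool_rot: [[0.97, -0.243, 0.0], [-0.243, -0.97, 0.0], [0.0, -0.0, -1.0]]
ft_force: [0.4, 0.2, 0.0]
grip_width: 0.0123
gripper_force: 0.0
```

Request:
{"method": "send_rows", "body": {
  "deltas": [
    [[0,0,0,0,0,0,-1],[0,0,0,0,0,0,-1],[0,0,0,0,0,0,-1],[0,0,0,0,0,0,-1]]
  ]
}}

```text
time_s: 13.1
position: [0.3712, 0.185, 0.1293]
tool_rot: [[0.97, -0.243, -0.0], [-0.243, -0.97, 0.0], [-0.0, -0.0, -1.0]]
ft_force: [-0.3, 0.5, 0.2]
grip_width: 0.0001
gripper_force: 0.0
```

```bash
python3 go.py
python3 - <<'E'
from rig import optics
import cv2,numpy as np
a=[]
for n,r in(("top",(230,170,330,270)),("scene",(270,90,370,190))):
    d=optics.get_image(n);np.savez(n+"7.npz",**d);a.append(cv2.resize(d["image"][r[1]:r[3],r[0]:r[2]],(400,400),interpolation=cv2.INTER_CUBIC))
cv2.imwrite("pics/v7.png",np.hstack(a)[...,::-1])
E
```

```text
t 13.1 p [0.3712 0.185  0.1293] yaw -14.05 zax [-0.  0. -1.] f [-0.3  0.5  0.2] w 0.0001 q6 114.1
```

View pics/v7.png

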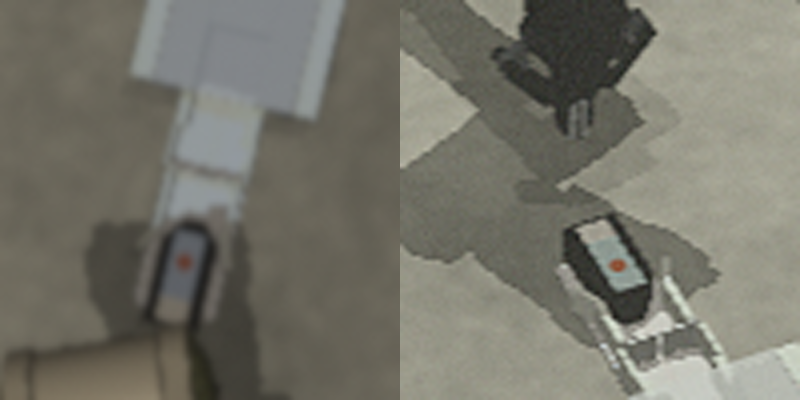

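The carrier stands in the lane, nose between the lead-ins (top crop (187,225)), aligned with the walls. The shut fingertips are at scene crop (575,135). I'll work out the tip height from that ray and the known fingertip position.

```bash
python3 - <<'E'
from h import *
d=load("scene7.npz")
for h in(.09,.095,.1,.105,.11,.115):print(h,(ray(d,[313.7,123.9],h)[0]*1000).round(0))
O=np.array([530.7,145.]);th=np.radians(-14);ax=np.array([np.cos(th),np.sin(th)]);n=np.array([-ax[1],ax[0]])
for nm,r in(("top7.npz",(262,222,288,254)),("scene7.npz",(308,140,336,172))):
    d=load(nm);u=up(d["image"],r).astype(int)
    if nm[0]=="t": m=u.max(-1)<75
    else: m=u.max(-1)<70
    c,k=cnt(m,r);w=ray(d,c,.03 if 0 else .038)[:,:2]*1000-O;print(nm,"x",(w@ax).min().round(1),(w@ax).max().round(1),"y",(w@n).min().round(1),(w@n).max().round(1))
    # orange dot (on slide, z~.039)
    f=u.astype(float);q=np.argwhere((f[...,0]-f[...,2])>60)[:,::-1]; 
    if len(q): w=ray(d,back(q,r),.039)[:,:2].mean(0)*1000-O;print(" dot",(w@ax).round(1),(w@n).round(1),len(q))
E
```

```text
0.09 [369. 189.  90.]
0.095 [373. 185.  95.]
0.1 [378. 182. 100.]
0.105 [382. 178. 105.]
0.11 [386. 175. 110.]
0.115 [391. 172. 115.]
top7.npz x -148.0 -41.9 y -53.9 52.3
scene7.npz x -127.5 -15.2 y -38.3 19.5
 dot -72.5 -2.8 442
```

Tips are about 25–30 mm ahead of the TCP when shut, so TCP z = 0.045 puts them about 17 mm above the bench. I'll lower behind the tail and push.

Request:
{"method": "send_rows", "body": {
  "deltas": [
    [[0,0,0.03,0,0,0,-1],[0,0,0.03,0,0,0,-1],[0,0,0.014,0,0,0,-1],[0,0,0.01,0,0,0,-1],[0,0,0,0,0,0,-1],[0.01,0,0,0,0,0,-1],[0.008,0,0,0,0,0,-1],[0.006,0,0,0,0,0,-1],[0.006,0,0,0,0,0,-1],[0.006,0,0,0,0,0,-1]]
  ]
}}

```text
time_s: 14.45
position: [0.4064, 0.1761, 0.0454]
tool_rot: [[0.97, -0.243, -0.0], [-0.243, -0.97, 0.0], [-0.0, 0.0, -1.0]]
ft_force: [-0.7, -0.2, -0.2]
grip_width: -0.0
gripper_force: 0.4
```

Request:
{"method": "send_rows", "body": {
  "deltas": [
    [[0.007,0,0,0,0,0,-1],[0.007,0,0,0,0,0,-1],[0.007,0,0,0,0,0,-1],[0.007,0,0,0,0,0,-1],[0.007,0,0,0,0,0,-1]]
  ]
}}

```text
time_s: 15.08
position: [0.4394, 0.1677, 0.0452]
tool_rot: [[0.97, -0.243, -0.003], [-0.243, -0.97, 0.0], [-0.003, 0.001, -1.0]]
ft_force: [-5.6, 0.7, 4.6]
grip_width: -0.0
gripper_force: 3.2
```

The nose is at the flaps with about 6 N of push force, as expected. I'll keep going.

Request:
{"method": "send_rows", "body": {
  "deltas": [
    [[0.007,0,0,0,0,0,-1],[0.007,0,0,0,0,0,-1],[0.007,0,0,0,0,0,-1],[0.007,0,0,0,0,0,-1],[0.007,0,0,0,0,0,-1],[0.007,0,0,0,0,0,-1]]
  ]
}}

```text
time_s: 15.82
position: [0.4812, 0.1574, 0.0452]
tool_rot: [[0.97, -0.243, -0.0], [-0.243, -0.97, -0.0], [-0.0, 0.0, -1.0]]
ft_force: [-2.4, 1.4, -0.5]
grip_width: 0.0002
gripper_force: 1.2
```

Request:
{"method": "send_rows", "body": {
  "deltas": [
    [[0.007,0,0,0,0,0,-1],[0.007,0,0,0,0,0,-1],[0.007,0,0,0,0,0,-1],[0.007,0,0,0,0,0,-1],[0.007,0,0,0,0,0,-1],[0.007,0,0,0,0,0,-1]]
  ]
}}

```text
time_s: 16.58
position: [0.5219, 0.1474, 0.0453]
tool_rot: [[0.97, -0.243, -0.0], [-0.243, -0.97, 0.0], [-0.0, -0.0, -1.0]]
ft_force: [-2.3, 3.0, -0.6]
grip_width: 0.0005
gripper_force: 1.8
```

```bash
python3 go.py; python3 - <<'E'
from rig import optics,telemetry
import cv2,numpy as np
p=telemetry.observe()["position"][:2]*1000-[530.7,145];th=np.radians(-14);print("reader X,Y",p@[np.cos(th),np.sin(th)],p@[-np.sin(th),np.cos(th)])
d=optics.get_image("scene");np.savez("s8.npz",**d);r=(290,140,390,215)
cv2.imwrite("pics/v8.png",cv2.resize(d["image"][r[1]:r[3],r[0]:r[2]],(800,600),interpolation=cv2.INTER_CUBIC)[...,::-1])
E
```

```text
t 16.57 p [0.5219 0.1474 0.0453] yaw -14.05 zax [-2.e-04  3.e-04 -1.e+00] f [-2.3  3.  -0.6] w 0.0005 q6 107.3
reader X,Y -9.067682158967079 0.17840527600894424
```

View pics/v8.png

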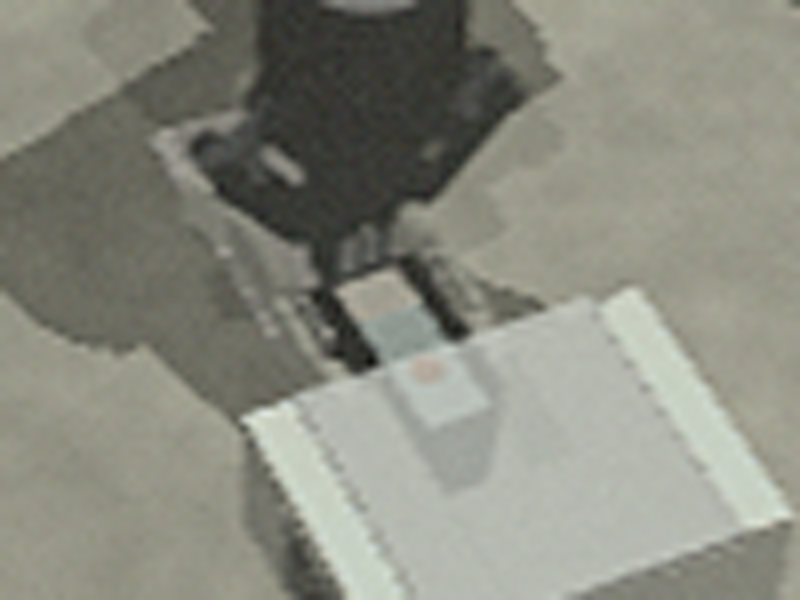

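The carrier is straight between the walls, halfway under the clear cover (label at (380,290), orange dot at (428,370)), with the fingers behind the tail. That was my last picture, so from here I go by forces. Slow push to the stop.

Request:
{"method": "send_rows", "body": {
  "deltas": [
    [[0.005,0,0,0,0,0,-1],[0.005,0,0,0,0,0,-1],[0.005,0,0,0,0,0,-1],[0.005,0,0,0,0,0,-1],[0.003,0,0,0,0,0,-1],[0.002,0,0,0,0,0,-1],[0.002,0,0,0,0,0,-1]]
  ]
}}

```text
time_s: 17.5
position: [0.5479, 0.1406, 0.0453]
tool_rot: [[0.97, -0.243, 0.0], [-0.243, -0.97, -0.0], [0.0, 0.0, -1.0]]
ft_force: [-2.4, 0.7, -0.6]
grip_width: -0.0001
gripper_force: 1.8
```

Request:
{"method": "send_rows", "body": {
  "deltas": [
    [[0.001,0,0,0,0,0,-1],[0.001,0,0,0,0,0,-1],[0.001,0,0,0,0,0,-1]]
  ]
}}

```text
time_s: 17.88
position: [0.5507, 0.14, 0.0453]
tool_rot: [[0.97, -0.243, -0.0], [-0.243, -0.97, -0.0], [-0.0, 0.0, -1.0]]
ft_force: [-2.1, 1.6, 0.0]
grip_width: 0.0
gripper_force: 1.9
```

Request:
{"method": "send_rows", "body": {
  "deltas": [
    [[0.001,0,0,0,0,0,-1],[0.001,0,0,0,0,0,-1],[0.001,0,0,0,0,0,-1]]
  ]
}}

```text
time_s: 18.25
position: [0.5512, 0.1399, 0.0453]
tool_rot: [[0.97, -0.243, -0.006], [-0.243, -0.97, 0.001], [-0.006, 0.001, -1.0]]
ft_force: [-15.9, 3.4, 9.2]
grip_width: 0.0002
gripper_force: 8.4
```

Request:
{"method": "send_rows", "body": {
  "deltas": [
    [[0.001,0,0,0,0,0,-1],[0.001,0,0,0,0,0,-1]]
  ]
}}

```text
time_s: 18.5
position: [0.5513, 0.1398, 0.0452]
tool_rot: [[0.97, -0.242, -0.01], [-0.242, -0.97, 0.001], [-0.01, 0.002, -1.0]]
ft_force: [-23.1, 4.6, 16.1]
grip_width: 0.0003
gripper_force: 12.4
```

Firm stop at 23 N with the position no longer advancing: home. Ease off, then straight up and back.

Request:
{"method": "send_rows", "body": {
  "deltas": [
    [[-0.003,0,0,0,0,0,-1],[-0.003,0,0,0,0,0,-1],[0,0,-0.01,0,0,0,-1],[0,0,-0.02,0,0,0,-1],[0,0,-0.03,0,0,0,-1],[0,0,-0.03,0,0,0,-1],[-0.02,0,-0.02,0,0,0,-1],[-0.04,0,0,0,0,0,-1],[-0.05,0,0,0,0,0,-1],[-0.05,0,0,0,0,0,-1],[-0.04,0,0,0,0,0,-1],[0,0,0,0,0,0,-1]]
  ]
}}

```text
time_s: 20.0
position: [0.3541, 0.1893, 0.1563]
tool_rot: [[0.97, -0.241, 0.001], [-0.241, -0.97, 0.0], [0.001, -0.001, -1.0]]
ft_force: [0.7, 0.2, -0.4]
grip_width: -0.0002
gripper_force: 0.0
```

Request:
{"method": "send_rows", "body": {
  "deltas": [
    [[0,0,0,0,0,0,-1],[0,0,0,0,0,0,-1],[0,0,0,0,0,0,-1],[0,0,0,0,0,0,-1]]
  ]
}}

```text
time_s: 20.5
position: [0.356, 0.1887, 0.1552]
tool_rot: [[0.97, -0.243, -0.0], [-0.243, -0.97, -0.0], [-0.0, 0.0, -1.0]]
ft_force: [0.2, -0.2, -0.1]
grip_width: 0.0001
gripper_force: 0.0
```

```bash
python3 go.py; python3 - <<'E'
from rig import optics
from h import *
O=np.array([530.7,145.]);th=np.radians(-14);ax=np.array([np.cos(th),np.sin(th)]);n=np.array([-ax[1],ax[0]])
d=optics.get_image("scene");np.savez("scene9.npz",**d)
for nm in("s8.npz","scene9.npz"):
    d=load(nm);r=(320,165,370,205);f=up(d["image"],r).astype(float)
    s=f[...,0]-f[...,2];i=np.argwhere(s>max(12,.6*s.max()))[:,::-1];w=ray(d,back(i,r),.039)[:,:2].mean(0)*1000-O;print(nm,"orange peak",s.max(),"X,Y",w@ax,w@n,len(i))
# lane brightness profile along x at z=.024, for |y|<15: compare before and after
for nm in("scene0.npz","scene9.npz"):
    d=load(nm);g=d["image"].max(-1).astype(np.float32);o=[]
    for x in range(-20,64,4):
        P=np.array([[*(O+ax*x+n*y)/1000,.030] for y in(-14,-7,7,14)]) 
        uv=cv2.projectPoints(P,d["rvec"],d["tvec"],d["K"],None)[0][:,0].astype(np.float32)
        o.append(cv2.remap(g,uv[:,0],uv[:,1],1).ravel().astype(int).tolist())
    print(nm,o)
for nm in("top",):
    a=load("top0.npz")["image"].astype(int);b=optics.get_image(nm)["image"].astype(int)
    for k,(u,v) in dict(bottle=(199,229),dish=(397,149),box=(447,167)).items():print(k,abs(a-b)[v-14:v+15,u-20:u+21].max(-1).mean().round(2))
E
```

```text
t 20.5 p [0.356  0.1887 0.1552] yaw -14.07 zax [-1.e-04 -1.e-04 -1.e+00] f [ 0.2 -0.2 -0.1] w 0.0001 q6 115.0
s8.npz orange peak 27.0 X,Y 27.02549303431395 46.76234206278756 5552
scene9.npz orange peak 24.0 X,Y 26.124470536321304 45.32861812902683 18368
scene0.npz [[198, 195, 197, 182], [198, 195, 196, 183], [198, 197, 197, 184], [199, 191, 200, 174], [189, 149, 187, 149], [92, 95, 98, 100], [100, 102, 105, 106], [105, 119, 108, 106], [102, 130, 104, 105], [98, 152, 126, 99], [135, 173, 142, 138], [159, 172, 145, 143], [195, 194, 184, 191], [198, 195, 199, 202], [197, 195, 196, 199], [195, 196, 197, 196], [198, 196, 198, 196], [200, 198, 199, 199], [199, 198, 198, 197], [200, 198, 198, 196], [201, 198, 198, 196]]
scene9.npz [[172, 196, 198, 186], [206, 199, 198, 185], [203, 200, 199, 184], [201, 194, 204, 176], [191, 149, 189, 149], [97, 94, 100, 97], [106, 103, 104, 104], [105, 122, 105, 107], [101, 135, 105, 105], [100, 154, 130, 101], [140, 173, 146, 139], [167, 180, 149, 149], [175, 179, 157, 180], [79, 98, 151, 149], [49, 145, 213, 206], [57, 146, 209, 215], [105, 164, 208, 207], [174, 189, 205, 209], [165, 186, 201, 203], [165, 180, 188, 191], [162, 181, 188, 191]]
bottle 0.73
dish 0.74
box 0.81
```

The lane profile at the flaps matches the initial picture, so both are closed. The tail is at about x = 34 mm and the bystanders haven't moved. Handing in.

```bash
python3 -c "
from rig import env
print(env.close_job())"
```

```text
the job is handed in; nothing more can be done
None
```

The carrier is pushed home against the stop (firm contact at 23 N, tail measured at about x = 34 mm), both flaps look closed behind it, the bystanders are unmoved, the arm is clear, and the job was handed in at about 20.5 s; no verdict was returned.

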